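Put the nail polishes away by colour

ROBOT

A 7-joint arm with a two-finger parallel gripper is mounted at the origin on the work surface. World frame = base frame: x ahead of the robot, y to its left, z up, the work surface at z = 0. Lengths are in m, angles in rad, forces in N, time in s.
With the tool pointing down it reaches from about 0.425 to 0.95 m from the base axis. Payload 16.7 kg.
Tool frame: the origin (TCP) lies between the finger pads; the fingertips stand 17 mm ahead of it and the grasp point (between the pads) lies 2 mm behind it; z points along the fingers, y is the line along which they close (so a half turn about z gives the same grasp; the last joint's range is limited). The gripper opens to 94 mm and grips with 3 to 60 N. Pads are 16 mm wide; open, the fingers measure 119 mm over their backs; the gripper's body (75 mm by 177 mm) begins 78 mm behind the grasp point.
Start: joints at [-1.306, 0.426, 0.074, 1.606, -0.034, 1.111, -0.067], TCP at [0.272, 0.618, 0.222] pointing down, gripper open.
Joint ranges: [-2.85, 2.85], [-0.5, 2.14], [-1.23, 1.37], [0.21, 2.46], [-1.02, 4.16], [0.16, 2.05], [-2.73, 2.73]. Speed limits (rad/s): [1.89, 1.89, 2.39, 2.39, 3.01, 3.01, 3.01].

INTERFACE

Orientations are given as a unit quaternion [w, x, y, z].
In Python, from cell import ctrl, optics, job gives the robot as it stands. The module is installed in compiled form; this text tells all that it offers.
- The arm moves only by the tool send_rows, never from a script. Its argument "plan" is a list that holds one entry, the list of rows, each a list of 7 numbers: the turn, a rotation vector about the tool's x, y, z in rad, then the shift along the tool's x, y, z in mm, then the closure, from -1 (fully open) to 1 (shut). In form: [[[ax, ay, az, tx, ty, tz, jaw], ...]]. A call has 1 to 8 rows; each row is the pose to reach, as a shift and turn from the pose commanded when the call began, along the tool's axes at that moment; what a row does not reach only later rows make up. A row lasts 1/12 s, in which the tool goes at most 41.7 mm and 7.16 degrees, less where a joint would pass 70% of its speed; a pose out of reach is approached as far as the arm can. A call with a gripper value outside its range is refused whole. The fingers move at their own pace and stop on an object; "force" is the grip in N (left out, the last holds). Time passes only in rows, so rows that repeat a pose let the fingers close. It gives the time, the measured TCP pose, the force, the opening and the grip force at its end, in the units of the state.
- ctrl.read_state(): the state, without advancing time (a new reading comes with each control period).
- optics.read_camera(name): name is "side" or "top" or "wrist"; returns the picture (480x640x3 uint8, blue, green, red); there is no depth.
- optics.camera_model(name): a dict with "fx", "fy", "cx", "cy" (pixels), "origin" and "attitude" of the camera in the world; the wrist camera has in their place "T_tool_cam" (4x4, takes a point from camera to tool coordinates, whose origin is the TCP and whose axes are the flange's). Camera axes: x right, y up, looking along -z (the intrinsics and any distortion apply to the point x, -y, -z); pixel columns grow to the right and rows downward; lengths in m; the calibration is good to about 2 mm. A picture is of the moment at which its call begins: read the wrist's pose just before it. camera_model takes no time and is no camera call.
- job.close_job(): hands the job in; it is judged then, once.
The state is a dict: "clock": time; "joints": joint angles; "dq": joint speeds; "joint_torque": joint torques, N m; "tcp_pos": TCP position; "tool_rot": TCP orientation; "force": force on the tool from outside, world axes, zero at the start; "moment": the same for the moment, N m; "finger_gap": finger opening in m; "finger_force": force on a finger pad.
Only numpy, scipy, OpenCV 4.12 (cv2) and the standard library are available. Lean on these libraries where they do the work, as an engineer would, in place of code of your own. Each camera call takes 0.05 s, during which the arm holds its last target. There are 200 camera calls.

TASK

The three tiers of the acrylic organiser have been lifted apart and stand side by side, one for red polishes, one for blues and one for greens, as the bottle already in each shows. Put the four loose nail polishes (coral, burgundy, sky blue and leaf green) away in the tier of their own colour family (coral and burgundy both count as red), each standing upright in an empty cell of its own. They are glass, so set them down rather than dropping them, and leave the three bottles already put away standing in their cells.

Things in the scene. Friction and masses are not known exactly. Their poses are not given: they have to be found in the camera images.
- polish_coral: Loose, still to be put away: coral (light orange-red) polish, standing on the shelf among other small things; its yaw means nothing. Round nail polish bottle, 78 mm tall: body 30 mm across up to 36 mm above its base, shoulder narrowing to 17 mm at 43 mm, then a straight black cap 16 mm across from 44 to 78 mm, which is the place to grip. About 55 g. Origin: centre of its underside, z up. 
- polish_burgundy: Loose, still to be put away: burgundy (very dark red) polish, standing on the shelf among other small things; its yaw means nothing. Round nail polish bottle, 78 mm tall: body 30 mm across up to 36 mm above its base, shoulder narrowing to 17 mm at 43 mm, then a straight black cap 16 mm across from 44 to 78 mm, which is the place to grip. About 55 g. Origin: centre of its underside, z up. 
- polish_sky: Loose, still to be put away: sky blue (light) polish, standing on the shelf among other small things; its yaw means nothing. Round nail polish bottle, 78 mm tall: body 30 mm across up to 36 mm above its base, shoulder narrowing to 17 mm at 43 mm, then a straight black cap 16 mm across from 44 to 78 mm, which is the place to grip. About 55 g. Origin: centre of its underside, z up. 
- polish_leaf: Loose, still to be put away: leaf green (light) polish, standing on the shelf among other small things; its yaw means nothing. Round nail polish bottle, 78 mm tall: body 30 mm across up to 36 mm above its base, shoulder narrowing to 17 mm at 43 mm, then a straight black cap 16 mm across from 44 to 78 mm, which is the place to grip. About 55 g. Origin: centre of its underside, z up. 
- tier_red: Clear acrylic tray with pale floor, fixed, 160 mm long (its y) by 56 wide (its x): a row of three square cells, 48 mm inside, 30 deep, centred at y = -52, 0, +52 mm (x = 0). Floor and walls 4 mm thick, upper edge 34 mm above the shelf (corner studs 38). Origin: centre of underside. The bright red bottle (kept_red) stands in its cell at y = +52 mm; the other two are empty.
- tier_blue: Clear acrylic tray with pale floor, fixed, 160 mm long (its y) by 56 wide (its x): a row of three square cells, 48 mm inside, 30 deep, centred at y = -52, 0, +52 mm (x = 0). Floor and walls 4 mm thick, upper edge 34 mm above the shelf (corner studs 38). Origin: centre of underside. The navy blue bottle (kept_blue) stands in its middle cell (y = 0); the other two are empty.
- tier_green: Clear acrylic tray with pale floor, fixed, 160 mm long (its y) by 56 wide (its x): a row of three square cells, 48 mm inside, 30 deep, centred at y = -52, 0, +52 mm (x = 0). Floor and walls 4 mm thick, upper edge 34 mm above the shelf (corner studs 38). Origin: centre of underside. The dark green bottle (kept_green) stands in its cell at y = -52 mm; the other two are empty.
- kept_red: The bright red polish already put away, standing loose in a cell of tier_red; it stays there. Same bottle: 30 mm body, 16 mm black cap, 78 mm tall, origin at the centre of its underside, z up.
- kept_blue: The navy blue polish already put away, standing loose in a cell of tier_blue; it stays there. Same bottle: 30 mm body, 16 mm black cap, 78 mm tall, origin at the centre of its underside, z up.
- kept_green: The dark green polish already put away, standing loose in a cell of tier_green; it stays there. Same bottle: 30 mm body, 16 mm black cap, 78 mm tall, origin at the centre of its underside, z up.

How it is judged:
At the end, for the whole second after the job is handed in: Coral and burgundy stand in the red bottle's tier, sky blue in the navy one's, leaf green in the dark green one's; all seven bottles on a cell floor (base under 10 mm above the tier's underside), within the tier, upright within 0.15 rad, released and at rest (under 0.02 m/s) (x of polish_coral in the frame of tier_red between -0.022 and 0.022 m and y of polish_coral in the frame of tier_red between -0.074 and 0.074 m and z of each of polish_coral, polish_burgundy, kept_red in the frame of tier_red below 0.01 m and angle between each of polish_coral, polish_burgundy, polish_sky, polish_leaf, kept_red, kept_blue, kept_green's own z axis and vertical below 0.15 rad and linear speed of each of polish_coral, polish_burgundy, polish_sky, polish_leaf, kept_red, kept_blue, kept_green below 0.02 m/s and contact force between the fingers and polish_coral below 0.1 N and x of polish_burgundy in the frame of tier_red between -0.022 and 0.022 m and y of polish_burgundy in the frame of tier_red between -0.074 and 0.074 m and contact force between the fingers and polish_burgundy below 0.1 N and x of polish_sky in the frame of tier_blue between -0.022 and 0.022 m and y of polish_sky in the frame of tier_blue between -0.074 and 0.074 m and z of each of polish_sky, kept_blue in the frame of tier_blue below 0.01 m and contact force between the fingers and polish_sky below 0.1 N and x of polish_leaf in the frame of tier_green between -0.022 and 0.022 m and y of polish_leaf in the frame of tier_green between -0.074 and 0.074 m and z of each of polish_leaf, kept_green in the frame of tier_green below 0.01 m and contact force between the fingers and polish_leaf below 0.1 N and x of kept_red in the frame of tier_red between -0.022 and 0.022 m and y of kept_red in the frame of tier_red between -0.074 and 0.074 m and contact force between the fingers and kept_red below 0.1 N and x of kept_blue in the frame of tier_blue between -0.022 and 0.022 m and y of kept_blue in the frame of tier_blue between -0.074 and 0.074 m and contact force between the fingers and kept_blue below 0.1 N and x of kept_green in the frame of tier_green between -0.022 and 0.022 m and y of kept_green in the frame of tier_green between -0.074 and 0.074 m and contact force between the fingers and kept_green below 0.1 N); the robot touches nothing.
It fails at once if a loose polish is let fall freely from more than about 3 cm ((linear speed of polish_coral above 0.85 m/s and contact force between the fingers and polish_coral below 0.05 N) or (linear speed of polish_burgundy above 0.85 m/s and contact force between the fingers and polish_burgundy below 0.05 N) or (linear speed of polish_sky above 0.85 m/s and contact force between the fingers and polish_sky below 0.05 N) or (linear speed of polish_leaf above 0.85 m/s and contact force between the fingers and polish_leaf below 0.05 N)).
It fails at once if a bottle already put away is toppled or taken out of its cell (angle between any of kept_red, kept_blue, kept_green's own z axis and vertical above 0.5 rad or distance of any of kept_red, kept_blue, kept_green from where it was at the start of the episode above 0.03 m).
It also fails if it takes over 102 s, if anything falls off the work surface, if the arm or the gripper's body presses on something with over 40 N, if the wrist force passes 120 N, or if a joint passes its speed limit or range.

## Working session

There is one attempt and no reset: what is moved stays moved. The work goes in short steps, Python scripts to look and compute and a tool call to move; the robot and the scene stay as the last step left them, time stands still between calls to the robot, and variables do not carry over. Pictures are saved under pics/ and viewed, at most 14 in all, crops included, and the job is handed in when it is done.

Besides the shell and the picture viewer there is one more tool, called after "Call:" in YAML: its name, and indented under it one key for each argument. send_rows: Moves the arm, as the interface text tells. Its arguments: {"type":"object","properties":{"plan":{"type":"array","items":{"type":"array","items":{"type":"array","items":{"type":"number"}}}},"force":{"type":"number"}},"required":["plan"]}

```bash
mkdir -p pics; ls
python3 - <<'E'
from cell import ctrl, optics, job
import cv2
s=ctrl.read_state();print(s)
for n in ("top","side","wrist"):
    cv2.imwrite(f"pics/{n}0.png",optics.read_camera(n)); print(n,optics.camera_model(n))
E
```

```text
pics
{'clock': 0.0, 'joints': array([-1.30551203,  0.42671164,  0.07382781,  1.60659803, -0.03409088,
        1.11079539, -0.06710379]), 'dq': array([-0.00040943,  0.00026329, -0.00032629,  0.00025341, -0.00056384,
       -0.00011922, -0.00121876]), 'joint_torque': array([ 3.18751090e-04, -9.35828662e+01,  3.66715707e+00, -4.54175305e+01,
       -4.88905062e-02,  2.00356002e-02,  3.64278242e-05]), 'tcp_pos': array([0.2718698 , 0.61737838, 0.22179246]), 'tool_rot': array([-8.47983252e-05,  2.05913540e-01,  9.78569988e-01, -6.21154607e-04]), 'force': array([ 0.19376829,  0.69257886, -0.39944682]), 'moment': array([ 0.03195065,  0.03419952, -0.08535838]), 'finger_force': 0.0, 'finger_gap': 0.09399018360851108}
top {'fx': 464.48320737716915, 'fy': 464.48320737716915, 'cx': 315.7708233874467, 'cy': 240.81292582357761, 'origin': array([ 0.39220193, -0.01054007,  0.79972991]), 'attitude': array([ 0.777977  ,  0.08146968, -0.06711021, -0.61936314])}
side {'fx': 453.6620499806709, 'fy': 453.6620499806709, 'cx': 328.41941421146265, 'cy': 231.7789107861563, 'origin': array([0.2362971 , 0.51260675, 0.67630953]), 'attitude': array([-0.22875438, -0.09891288,  0.35884187,  0.89951108])}
wrist {'fx': 426.13714641171316, 'fy': 426.13714641171316, 'cx': 323.19680735077475, 'cy': 239.1407058656535, 'T_tool_cam': array([[-3.52925400e-04,  9.58713798e-01,  2.84372517e-01,
         8.38187673e-02],
       [ 9.99999938e-01,  3.35038618e-04,  1.11541129e-04,
        -9.97696726e-04],
       [ 1.16602444e-05,  2.84372539e-01, -9.58713857e-01,
        -1.61803083e-01],
       [ 0.00000000e+00,  0.00000000e+00,  0.00000000e+00,
         1.00000000e+00]])}
```

View pics/top0.png

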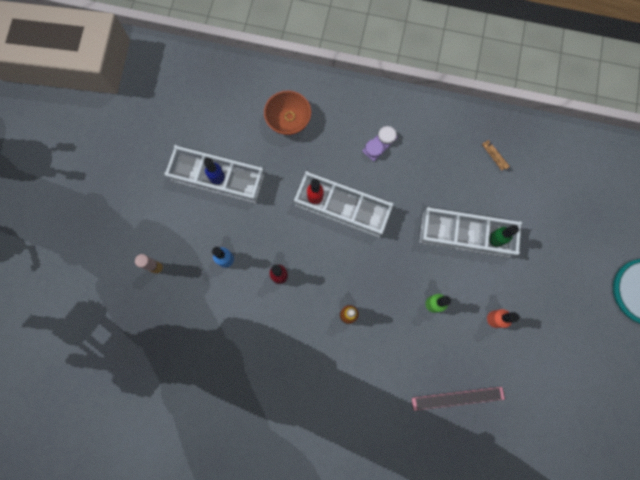

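View pics/side0.png

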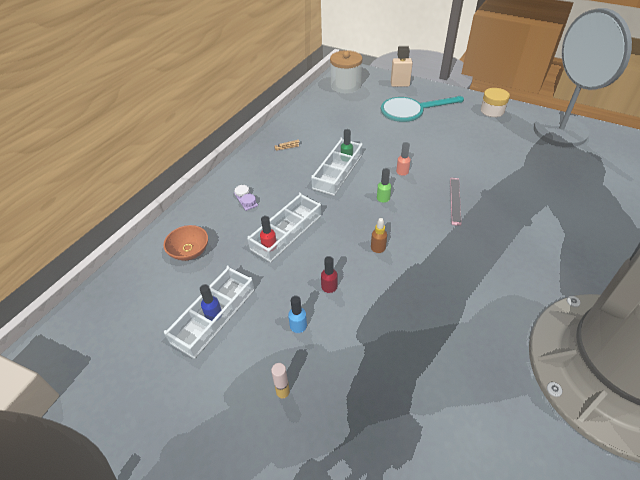

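The top view shows navy at (214,172), red at (315,190) and dark green at (505,235) in their tiers. The loose bottles are sky (221,257), burgundy (278,273), leaf (438,303) and coral (502,319).

```bash
cat > h.py <<'E'
import numpy as np, cv2
from scipy.spatial.transform import Rotation as R
from cell import ctrl, optics, job
def q2R(q): return R.from_quat(np.r_[q[1:],q[0]])
def campose(n,st=None):
    m=optics.camera_model(n)
    if n!="wrist": return m,q2R(m["attitude"]).as_matrix(),np.array(m["origin"])
    st=st or ctrl.read_state(); T=m["T_tool_cam"]; r=q2R(st["tool_rot"]).as_matrix()
    return m,r@T[:3,:3],r@T[:3,3]+st["tcp_pos"]
def w(n,uv,z,st=None):
    m,A,o=campose(n,st); d=A@np.array([(uv[0]-m["cx"])/m["fx"],-(uv[1]-m["cy"])/m["fy"],-1])
    return o+d*(z-o[2])/d[2]
def px(n,P,st=None):
    m,A,o=campose(n,st); p=A.T@(np.array(P)-o)
    return np.array([m["cx"]+m["fx"]*p[0]/-p[2],m["cy"]-m["fy"]*p[1]/-p[2]])
E
python3 - <<'E'
import cv2
t=cv2.imread("pics/top0.png"); s=cv2.imread("pics/side0.png")
cv2.imwrite("pics/tc.png",cv2.resize(t[135:345,155:545],None,fx=2,fy=2,interpolation=cv2.INTER_CUBIC))
cv2.imwrite("pics/sc.png",cv2.resize(s[125:365,155:425],None,fx=2.5,fy=2.5,interpolation=cv2.INTER_CUBIC))
E
```

```text
(no output)
```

View pics/tc.png

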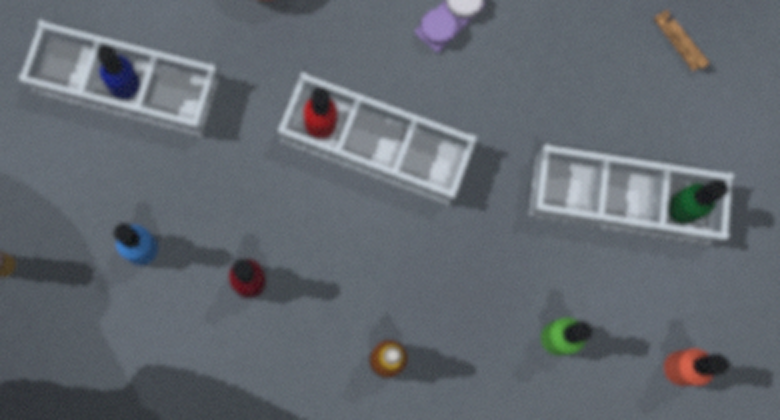

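View pics/sc.png

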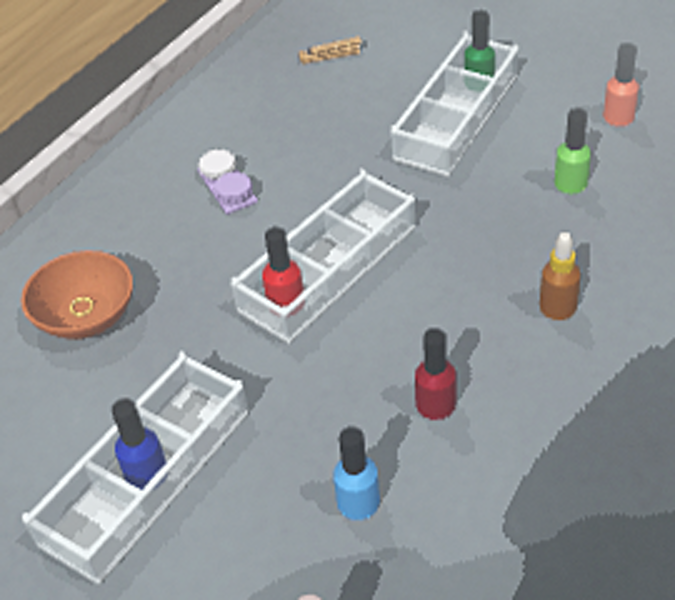

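In the top crop, the cap tops are navy (107,53), red (319,96), dark green (716,189), sky (125,233), burgundy (243,269), leaf (581,331) and coral (716,364). The tier rims are clear. The side crop shows the same bottles, all upright.

Run:
```python
from h import *
np.set_printoptions(precision=4,suppress=True)
T=dict(navy=(106,55),red=(319,98),dkg=(715,189),sky=(125,233),burg=(243,269),leaf=(581,331),coral=(715,364))
S=dict(navy=(123,404),red=(275,233),dkg=(481,16),sky=(350,434),burg=(433,335),leaf=(576,114),coral=(627,49))
def ray(n,uv): a=w(n,uv,0);m,A,o=campose(n);d=a-o;return o,d/np.linalg.norm(d)
for k in T:
    t=np.array(T[k])/2+[155,135]; s=np.array(S[k])/2.5+[155,125]
    M=np.zeros((3,3));b=np.zeros(3)
    for n,u in(("top",t),("side",s)):
        o,d=ray(n,u);P=np.eye(3)-np.outer(d,d);M+=P;b+=P@o
    x=np.linalg.solve(M,b); print(k,"top",w("top",t,.076)[:2],"side",w("side",s,.077)[:2],"tri",x,"r",np.hypot(*x[:2]))
C=dict(blue=[(41,23),(214,67),(199,124),(22,77)],red=[(303,76),(475,137),(454,195),(280,130)],green=[(544,148),(733,176),(729,236),(534,210)])
for k,v in C.items():
    P=np.array([w("top",np.array(p)/2+[155,135],.035) for p in v])
    e=[np.linalg.norm(P[i]-P[(i+1)%4]) for i in range(4)]
    d=(P[0]+P[3]-P[1]-P[2]); print(k,P.mean(0)[:2],"edges",np.array(e),"ydir deg",np.degrees(np.arctan2(d[1],d[0])),"r",np.hypot(*P.mean(0)[:2]))
```

```text
navy top [0.6332 0.2249] side [0.6401 0.2206] tri [0.6329 0.2235 0.0838] r 0.6712061734284932
red top [0.6364 0.0451] side [0.6426 0.0403] tri [0.6359 0.0452 0.0836] r 0.6374917832853819
dkg top [ 0.6332 -0.2817] side [ 0.6363 -0.2873] tri [ 0.6313 -0.2787  0.0835] r 0.690087277945507
sky top [0.4924 0.1696] side [0.4957 0.17  ] tri [0.4938 0.1699 0.0774] r 0.5221879697636341
burg top [0.4854 0.0716] side [0.4889 0.0721] tri [0.4869 0.072  0.0774] r 0.49219391313168226
leaf top [ 0.497  -0.1957] side [ 0.5002 -0.1963] tri [ 0.498  -0.1946  0.0787] r 0.5346955836258215
coral top [ 0.4952 -0.3007] side [ 0.4974 -0.3018] tri [ 0.4956 -0.2992  0.0791] r 0.5789189325961678
blue [0.6338 0.2232] edges [0.1584 0.0531 0.1604 0.0519] ydir deg 87.81295649190731 r 0.6719462978811596
red [ 0.6299 -0.0079] edges [0.1576 0.0547 0.1583 0.0527] ydir deg 82.13429106945928 r 0.6299021895128633
green [ 0.6287 -0.2311] edges [0.1615 0.0525 0.1641 0.0554] ydir deg 94.67666762208763 r 0.6698468874926411
```

Call:
send_rows:
  plan:
    - [[0,0,-0.1,-40,-33,0,-1],[0,0,-0.2,-67,-56,0,0.1],[0,0,-0.3,-95,-79,0,0.1],[0,0,-0.415,-122,-102,0,0.1],[0,0,-0.415,-149,-125,0,0.1],[0,0,-0.415,-177,-148,0,0.1],[0,0,-0.415,-192,-160,0,0.1],[0,0,-0.415,-192,-160,0,0.1]]

```text
clock: 0.82
tcp_pos: [0.3858, 0.3895, 0.2227]
tool_rot: [0.0, 0.003, 1.0, -0.001]
force: [0.8, 0.5, 0.6]
finger_gap: 0.0509
finger_force: 0.0
```

Call:
send_rows:
  plan:
    - [[0,0,0,-15,-30,8,0.1],[0,0,0,-33,-66,18,0.1],[0,0,0,-51,-102,28,0.1],[0,0,0,-69,-138,38,0.1],[0,0,0,-87,-174,48,0.1],[0,0,0,-103,-208,57,0.1],[0,0,0,-111,-224,62,0.1],[0,0,0,-111,-224,62,0.1]]

```text
clock: 1.48
tcp_pos: [0.4953, 0.1659, 0.1594]
tool_rot: [-0.0, 0.003, 1.0, -0.001]
force: [-0.3, 0.2, -0.1]
finger_gap: 0.0426
finger_force: 0.0
```

Run:
```python
from h import *
import time
s=ctrl.read_state();im=optics.read_camera("wrist");s2=ctrl.read_state()
print(s["tcp_pos"],s2["tcp_pos"],s["tool_rot"],px("wrist",[.494,.170,.078],s),px("wrist",[.494,.170,.0],s))
cv2.imwrite("pics/w1.png",im)
```

```text
[0.49533184 0.16590554 0.15942636] [0.49463164 0.16842064 0.15989317] [-4.74170382e-04  2.51861678e-03  9.99996289e-01 -9.23996241e-04] [331.3878434  256.23804649] [329.71699144 223.96136727]
```

View pics/w1.png

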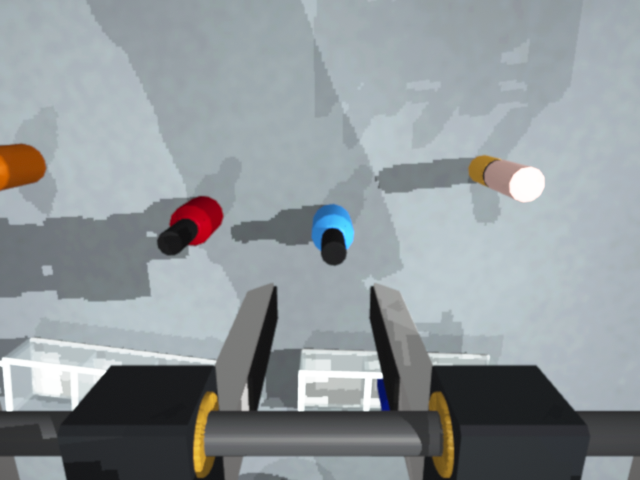

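The wrist view shows the sky cap top at (333,252) against a predicted (331,256), so the estimate is within 2 mm. I'll descend and grip.

Call:
send_rows:
  plan:
    - [[0,0,0,1,1,20,0.1],[0,0,0,1,1,45,0.1],[0,0,0,1,1,70,0.1],[0,0,0,1,1,88,0.1],[0,0,0,1,1,97,0.1],[0,0,0,1,1,97,0.1],[0,0,0,1,1,97,1],[0,0,0,1,1,97,1]]
  force: 15

```text
clock: 2.2
tcp_pos: [0.4938, 0.1717, 0.0645]
tool_rot: [0.001, -0.0, 1.0, 0.0]
force: [-0.1, -0.5, -0.1]
finger_gap: 0.0318
finger_force: 0.0
```

Call:
send_rows:
  plan:
    - [[0,0,0,0,0,0,1],[0,0,0,0,0,0,1],[0,0,0,0,0,0,1],[0,0,0,0,0,0,1]]

```text
clock: 2.53
tcp_pos: [0.4938, 0.1712, 0.0642]
tool_rot: [0.001, -0.0, 1.0, 0.0]
force: [-1.2, 1.1, 7.8]
finger_gap: 0.0156
finger_force: 15.0
```

Call:
send_rows:
  plan:
    - [[0,0,0,0,0,-12,1],[0,0,0,0,0,-35,1],[0,0,0,-5,0,-55,1],[0,0,0,-35,0,-60,1],[0,0,0,-70,0,-60,1],[0,0,0,-105,0,-60,1],[0,0,0,-130,0,-60,1],[0,0,0,-138,0,-60,1]]

```text
clock: 3.2
tcp_pos: [0.6346, 0.1704, 0.1235]
tool_rot: [0.001, 0.001, 1.0, -0.0]
force: [-1.3, 0.1, -0.9]
finger_gap: 0.0156
finger_force: 15.0
```

Call:
send_rows:
  plan:
    - [[0,0,0,0,0,0,1],[0,0,0,0,0,0,1],[0,0,0,0,0,0,1]]

```text
clock: 3.45
tcp_pos: [0.6301, 0.171, 0.1233]
tool_rot: [-0.001, -0.0, 1.0, -0.0]
force: [0.5, -0.3, -1.1]
finger_gap: 0.0158
finger_force: 15.0
```

Run:
```python
from h import *
s=ctrl.read_state();print(s["clock"],s["tcp_pos"],s["finger_gap"],s["force"])
t=optics.read_camera("top")[130:270,150:290];q=optics.read_camera("side")[230:370,150:290]
cv2.imwrite("pics/c2.png",cv2.resize(np.hstack([t,q]),None,fx=2.8,fy=2.8,interpolation=cv2.INTER_CUBIC))
```

```text
3.45 [0.63006839 0.17100142 0.12331933] 0.01579199375033726 [ 0.4633448  -0.34468933 -1.05526993]
```

View pics/c2.png

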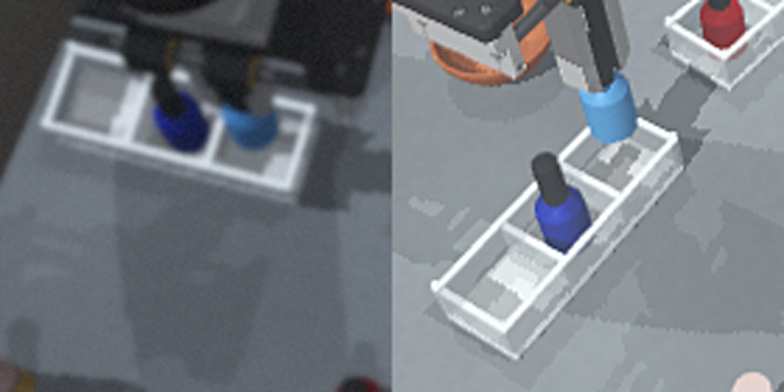

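The sky bottle is held upright over the empty cell next to navy. I'll set it down.

Call:
send_rows:
  plan:
    - [[0,0,0,0,0,12,1],[0,0,0,0,0,30,1],[0,0,0,0,0,45,1],[0,0,0,0,0,52,1],[0,0,0,0,0,55,1],[0,0,0,0,0,55,1],[0,0,0,0,0,55,1],[0,0,0,0,0,55,1]]

```text
clock: 4.22
tcp_pos: [0.6313, 0.171, 0.0686]
tool_rot: [0.0, -0.0, 1.0, 0.0]
force: [-0.7, 0.9, -0.0]
finger_gap: 0.0159
finger_force: 15.0
```

Call:
send_rows:
  plan:
    - [[0,0,0,0,0,0,0.25],[0,0,0,0,0,0,0.25],[0,0,0,0,0,0,0.25],[0,0,0,0,0,0,0.25],[0,0,0,0,0,0,0.25],[0,0,0,0,0,-15,0.25],[0,0,0,0,0,-45,0.25],[0,0,0,0,0,-80,0.25]]

```text
clock: 4.88
tcp_pos: [0.6301, 0.1705, 0.1477]
tool_rot: [-0.002, -0.0, 1.0, -0.001]
force: [0.1, -0.6, -0.1]
finger_gap: 0.0356
finger_force: 0.0
```

Call:
send_rows:
  plan:
    - [[0,0,0,15,-10,0,0.1],[0,0,0,44,-30,0,0.1],[0,0,0,73,-50,0,0.1],[0,0,0,102,-70,0,0.1],[0,0,0,130,-89,0,0.1],[0,0,0,145,-99,0,0.1],[0,0,0,145,-99,0,0.1],[0,0,0,145,-99,0,0.1]]

```text
clock: 5.55
tcp_pos: [0.4861, 0.0716, 0.149]
tool_rot: [0.0, 0.0, 1.0, 0.0]
force: [0.3, -0.2, -0.4]
finger_gap: 0.0424
finger_force: 0.0
```

Call:
send_rows:
  plan:
    - [[0,0,0,0,0,12,0.1],[0,0,0,0,0,35,0.1],[0,0,0,0,0,60,0.1],[0,0,0,0,0,78,0.1],[0,0,0,0,0,84,0.1],[0,0,0,0,0,84,0.1],[0,0,0,0,0,84,1],[0,0,0,0,0,84,1]]

```text
clock: 6.22
tcp_pos: [0.4872, 0.0722, 0.0655]
tool_rot: [0.001, -0.0, 1.0, 0.0]
force: [0.1, -0.5, 0.0]
finger_gap: 0.0326
finger_force: 0.0
```

Call:
send_rows:
  plan:
    - [[0,0,0,0,0,0,1],[0,0,0,0,0,0,1],[0,0,0,0,0,0,1],[0,0,0,0,0,0,1]]

```text
clock: 6.55
tcp_pos: [0.4867, 0.0721, 0.065]
tool_rot: [0.0, -0.0, 1.0, 0.0]
force: [-0.6, 0.0, 4.4]
finger_gap: 0.0156
finger_force: 15.0
```

Call:
send_rows:
  plan:
    - [[0,0,0,0,0,-12,1],[0,0,0,0,0,-35,1],[0,0,0,-5,-3,-55,1],[0,0,0,-34,-19,-60,1],[0,0,0,-68,-38,-60,1],[0,0,0,-102,-57,-60,1],[0,0,0,-130,-72,-60,1],[0,0,0,-144,-80,-60,1]]

```text
clock: 7.22
tcp_pos: [0.6331, -0.0105, 0.1246]
tool_rot: [0.001, 0.001, 1.0, -0.0]
force: [-1.2, -0.3, -0.7]
finger_gap: 0.0158
finger_force: 15.0
```

Call:
send_rows:
  plan:
    - [[0,0,0,0,0,0,1],[0,0,0,0,0,0,1],[0,0,0,0,0,0,1],[0,0,0,0,0,0,1]]

```text
clock: 7.55
tcp_pos: [0.6295, -0.0073, 0.1245]
tool_rot: [-0.0, -0.0, 1.0, 0.0]
force: [0.2, -0.3, -0.3]
finger_gap: 0.0156
finger_force: 15.0
```

Run:
```python
from h import *
s=ctrl.read_state();print(s["clock"],s["tcp_pos"],s["finger_gap"],s["force"])
t=optics.read_camera("top")[130:270,150:400];q=optics.read_camera("side")[170:370,150:350]
cv2.imwrite("pics/c3.png",cv2.resize(np.hstack([np.vstack([t,t[:60]*0]),q]),None,fx=1.75,fy=1.75,interpolation=cv2.INTER_CUBIC))
```

```text
7.55 [ 0.62949513 -0.00726841  0.12451408] 0.015576304388152402 [ 0.22573334 -0.29019854 -0.33695615]
```

View pics/c3.png

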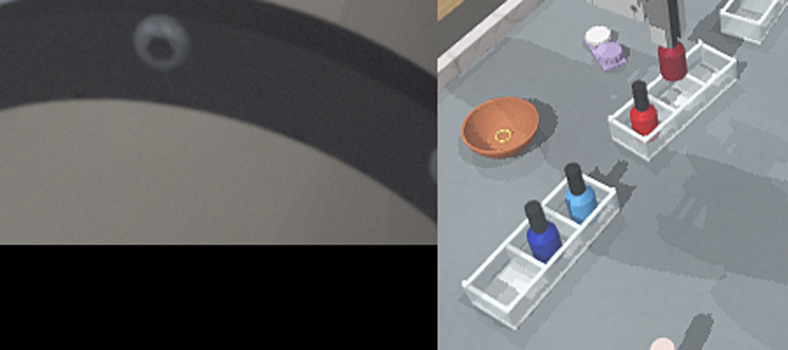

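The arm blocks the top view. The side view shows sky standing in its cell beside navy, and burgundy held over the middle red cell. I'll lower it: the grip was at z 0.065, so the floor is at 0.069.

Call:
send_rows:
  plan:
    - [[0,0,0,0,0,12,1],[0,0,0,0,0,30,1],[0,0,0,0,0,45,1],[0,0,0,0,0,52,1],[0,0,0,0,0,55,1],[0,0,0,0,0,55,1],[0,0,0,0,0,55,1],[0,0,0,0,0,55,1]]

```text
clock: 8.32
tcp_pos: [0.6304, -0.008, 0.0696]
tool_rot: [0.0, -0.0, 1.0, -0.0]
force: [-1.0, -0.2, -0.6]
finger_gap: 0.0151
finger_force: 15.0
```

Call:
send_rows:
  plan:
    - [[0,0,0,0,0,0,0.25],[0,0,0,0,0,0,0.25],[0,0,0,0,0,0,0.25],[0,0,0,0,0,0,0.25],[0,0,0,0,0,0,0.25],[0,0,0,0,0,-15,0.25],[0,0,0,0,0,-45,0.25],[0,0,0,0,0,-80,0.25]]

```text
clock: 8.98
tcp_pos: [0.629, -0.0082, 0.1488]
tool_rot: [-0.002, -0.0, 1.0, -0.0]
force: [0.4, 0.6, 1.2]
finger_gap: 0.0351
finger_force: 0.0
```

Call:
send_rows:
  plan:
    - [[0,0,0,13,-18,0,0.1],[0,0,0,35,-49,0,0.1],[0,0,0,57,-80,0,0.1],[0,0,0,79,-111,0,0.1],[0,0,0,101,-142,0,0.1],[0,0,0,122,-171,0,0.1],[0,0,0,133,-187,0,0.1],[0,0,0,133,-187,0,0.1]]

```text
clock: 9.65
tcp_pos: [0.4945, -0.1991, 0.1499]
tool_rot: [-0.0, 0.003, 1.0, -0.0]
force: [-0.3, 0.2, -0.1]
finger_gap: 0.0423
finger_force: 0.0
```

Run:
```python
from h import *
s=ctrl.read_state();im=optics.read_camera("wrist")
print(s["tcp_pos"],px("wrist",[.4975,-.195,.078],s),px("wrist",[.4955,-.2995,.078],s))
cv2.imwrite("pics/w4.png",im)
```

```text
[ 0.494542   -0.19914722  0.14988518] [331.62817545 268.36681765] [152.41829123 266.10781868]
```

View pics/w4.png

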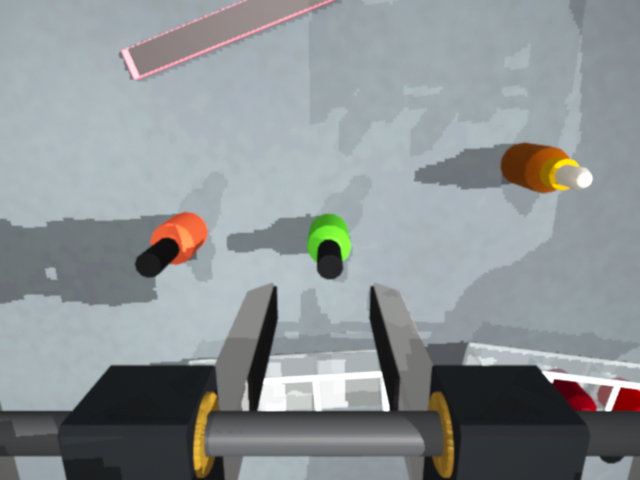

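Leaf's cap top is at (330,264) against a predicted (332,268), and coral's at (150,264) against (152,266). I'll shift 1 mm and grip leaf.

Call:
send_rows:
  plan:
    - [[0,0,0,1,0,12,0.1],[0,0,0,1,0,35,0.1],[0,0,0,1,0,60,0.1],[0,0,0,1,0,78,0.1],[0,0,0,1,0,85,0.1],[0,0,0,1,0,85,0.1],[0,0,0,1,0,85,1],[0,0,0,1,0,85,1]]

```text
clock: 10.37
tcp_pos: [0.4972, -0.195, 0.0655]
tool_rot: [0.001, -0.0, 1.0, -0.0]
force: [0.0, -0.2, 0.1]
finger_gap: 0.0325
finger_force: 0.0
```

Call:
send_rows:
  plan:
    - [[0,0,0,0,0,0,1],[0,0,0,0,0,0,1],[0,0,0,0,0,0,1],[0,0,0,0,0,0,1]]

```text
clock: 10.7
tcp_pos: [0.4969, -0.1952, 0.0652]
tool_rot: [0.001, -0.0, 1.0, -0.0]
force: [0.3, -0.4, 6.7]
finger_gap: 0.0158
finger_force: 15.0
```

Call:
send_rows:
  plan:
    - [[0,0,0,0,0,-12,1],[0,0,0,0,0,-35,1],[0,0,0,-5,1,-55,1],[0,0,0,-33,4,-60,1],[0,0,0,-66,8,-60,1],[0,0,0,-99,12,-60,1],[0,0,0,-120,15,-60,1],[0,0,0,-128,16,-60,1]]

```text
clock: 11.37
tcp_pos: [0.6272, -0.1777, 0.1252]
tool_rot: [0.001, -0.001, 1.0, -0.0]
force: [-1.2, 0.5, -0.8]
finger_gap: 0.0157
finger_force: 15.0
```

Call:
send_rows:
  plan:
    - [[0,0,0,0,0,0,1],[0,0,0,0,0,0,1],[0,0,0,0,0,0,1],[0,0,0,0,0,0,1]]

```text
clock: 11.7
tcp_pos: [0.6232, -0.1796, 0.1248]
tool_rot: [-0.0, 0.0, 1.0, -0.0]
force: [-0.7, 0.3, -0.7]
finger_gap: 0.0156
finger_force: 15.0
```

Run:
```python
from h import *
s=ctrl.read_state();print(s["clock"],s["tcp_pos"],s["finger_gap"])
q=optics.read_camera("side")[120:270,230:430]
cv2.imwrite("pics/c5.png",cv2.resize(q,None,fx=3,fy=3,interpolation=cv2.INTER_CUBIC))
```

```text
11.7 [ 0.6231711  -0.1796059   0.12484917] 0.015625194902869656
```

View pics/c5.png

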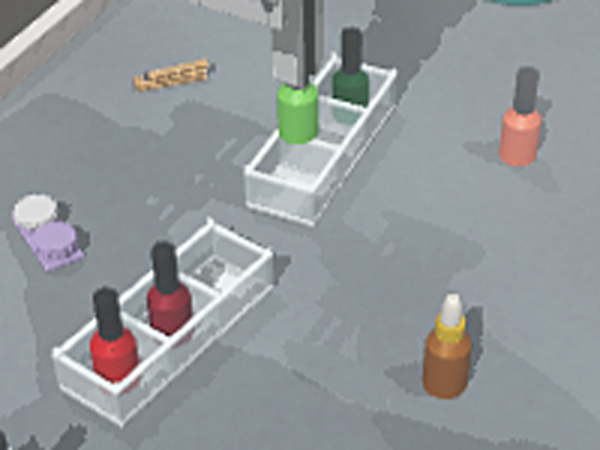

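Burgundy is upright in the red tier, and leaf is held over the near green cell. I'll lower it.

Call:
send_rows:
  plan:
    - [[0,0,0,0,0,12,1],[0,0,0,0,0,30,1],[0,0,0,0,0,45,1],[0,0,0,0,0,52,1],[0,0,0,0,0,55,1],[0,0,0,0,0,55,1],[0,0,0,0,0,55,1],[0,0,0,0,0,55,1]]

```text
clock: 12.42
tcp_pos: [0.6243, -0.1792, 0.0696]
tool_rot: [0.0, 0.0, 1.0, -0.0]
force: [0.5, -0.3, -0.8]
finger_gap: 0.0156
finger_force: 15.0
```

Call:
send_rows:
  plan:
    - [[0,0,0,0,0,0,0.25],[0,0,0,0,0,0,0.25],[0,0,0,0,0,0,0.25],[0,0,0,0,0,0,0.25],[0,0,0,0,0,0,0.25],[0,0,0,0,0,-15,0.25],[0,0,0,0,0,-45,0.25],[0,0,0,0,0,-80,0.25]]

```text
clock: 13.08
tcp_pos: [0.6231, -0.1788, 0.1488]
tool_rot: [-0.002, -0.0, 1.0, 0.0]
force: [0.1, -1.1, 0.5]
finger_gap: 0.0352
finger_force: 0.0
```

Call:
send_rows:
  plan:
    - [[0,0,0,15,-14,0,0.1],[0,0,0,40,-38,0,0.1],[0,0,0,65,-61,0,0.1],[0,0,0,90,-84,0,0.1],[0,0,0,115,-108,0,0.1],[0,0,0,129,-121,0,0.1],[0,0,0,129,-121,0,0.1],[0,0,0,129,-121,0,0.1]]

```text
clock: 13.75
tcp_pos: [0.4948, -0.3009, 0.1498]
tool_rot: [0.0, 0.001, 1.0, -0.0]
force: [0.9, 1.0, 0.3]
finger_gap: 0.0423
finger_force: 0.0
```

Call:
send_rows:
  plan:
    - [[0,0,0,0,0,12,0.1],[0,0,0,0,0,35,0.1],[0,0,0,0,0,60,0.1],[0,0,0,0,0,78,0.1],[0,0,0,0,0,85,0.1],[0,0,0,0,0,85,0.1],[0,0,0,0,0,85,1],[0,0,0,0,0,85,1]]

```text
clock: 14.42
tcp_pos: [0.4961, -0.3001, 0.0653]
tool_rot: [0.001, -0.0, 1.0, -0.0]
force: [-0.4, -0.1, 0.1]
finger_gap: 0.0323
finger_force: 0.0
```

Call:
send_rows:
  plan:
    - [[0,0,0,0,0,0,1],[0,0,0,0,0,0,1],[0,0,0,0,0,0,1],[0,0,0,0,0,0,1]]

```text
clock: 14.75
tcp_pos: [0.4958, -0.3002, 0.0651]
tool_rot: [0.001, -0.0, 1.0, -0.0]
force: [-0.3, 0.3, 5.5]
finger_gap: 0.0152
finger_force: 15.0
```

Call:
send_rows:
  plan:
    - [[0,0,0,0,0,-12,1],[0,0,0,0,0,-40,1],[0,0,0,0,5,-70,1],[0,0,0,-5,25,-90,1],[0,0,0,-18,55,-90,1],[0,0,0,-32,88,-90,1],[0,0,0,-50,120,-90,1],[0,0,0,-66,150,-90,1]]

```text
clock: 15.42
tcp_pos: [0.562, -0.1483, 0.1558]
tool_rot: [0.001, -0.0, 1.0, 0.0]
force: [0.6, 0.0, -0.6]
finger_gap: 0.0155
finger_force: 15.0
```

Call:
send_rows:
  plan:
    - [[0,0,0,-17,30,0,1],[0,0,0,-34,58,0,1],[0,0,0,-52,80,0,1],[0,0,0,-61,91,0,1],[0,0,0,-61,91,0,1],[0,0,0,-61,91,20,1],[0,0,0,-61,91,30,1],[0,0,0,-61,91,30,1]]

```text
clock: 16.08
tcp_pos: [0.6204, -0.0602, 0.1226]
tool_rot: [-0.002, 0.001, 1.0, -0.0]
force: [-0.3, -0.3, 0.0]
finger_gap: 0.0157
finger_force: 15.0
```

Run:
```python
from h import *
s=ctrl.read_state();print(s["clock"],s["tcp_pos"],s["finger_gap"])
q=optics.read_camera("side")[120:270,230:430]
cv2.imwrite("pics/c6.png",cv2.resize(q,None,fx=3,fy=3,interpolation=cv2.INTER_CUBIC))
```

```text
16.0833 [ 0.62040153 -0.06020503  0.12262188] 0.015707420318180232
```

View pics/c6.png

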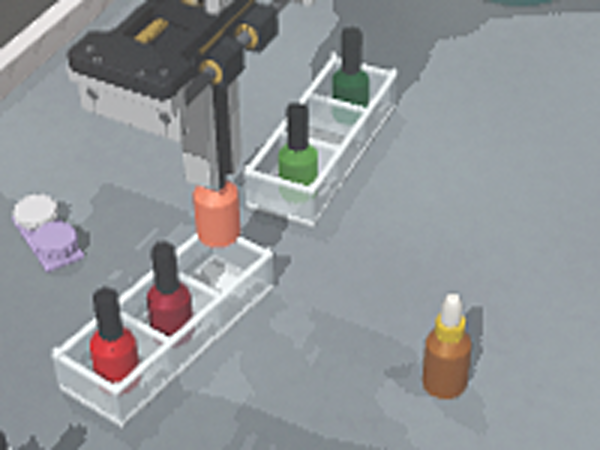

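Leaf stands in its cell, and coral is held over the last red cell. I'll lower, release and rise clear.

Call:
send_rows:
  plan:
    - [[0,0,0,0,0,12,1],[0,0,0,0,0,30,1],[0,0,0,0,0,45,1],[0,0,0,0,0,52,1],[0,0,0,0,0,55,1],[0,0,0,0,0,55,1],[0,0,0,0,0,55,1],[0,0,0,0,0,55,1]]

```text
clock: 16.8
tcp_pos: [0.6226, -0.0593, 0.0701]
tool_rot: [0.0, 0.0, 1.0, -0.0]
force: [0.7, 1.0, -0.7]
finger_gap: 0.0155
finger_force: 15.0
```

Call:
send_rows:
  plan:
    - [[0,0,0,0,0,0,0.25],[0,0,0,0,0,0,0.25],[0,0,0,0,0,0,0.25],[0,0,0,0,0,0,0.25],[0,0,0,0,0,0,0.25],[0,0,0,0,0,-15,0.25],[0,0,0,0,0,-45,0.25],[0,0,0,0,0,-80,0.25]]

```text
clock: 17.47
tcp_pos: [0.621, -0.059, 0.1488]
tool_rot: [-0.002, -0.0, 1.0, -0.0]
force: [0.1, -0.3, 0.6]
finger_gap: 0.0352
finger_force: 0.0
```

Call:
send_rows:
  plan:
    - [[0,0,0,20,0,-20,0.25],[0,0,0,50,0,-40,0.25],[0,0,0,80,0,-60,0.25],[0,0,0,110,0,-80,0.25],[0,0,0,130,0,-90,0.25],[0,0,0,130,0,-90,0.25],[0,0,0,130,0,-90,0.25],[0,0,0,130,0,-90,0.25]]

```text
clock: 18.13
tcp_pos: [0.4928, -0.0589, 0.2395]
tool_rot: [0.0, -0.0, 1.0, 0.0]
force: [0.1, 0.1, -0.8]
finger_gap: 0.0355
finger_force: 0.0
```

Run:
```python
from h import *
s=ctrl.read_state();print(s["clock"],s["tcp_pos"],s["finger_gap"])
q=optics.read_camera("side")[110:370,150:430]
cv2.imwrite("pics/c7.png",cv2.resize(q,None,fx=2.3,fy=2.3,interpolation=cv2.INTER_CUBIC))
```

```text
18.1333 [ 0.49281636 -0.05891177  0.2394721 ] 0.035484547928495674
```

View pics/c7.png

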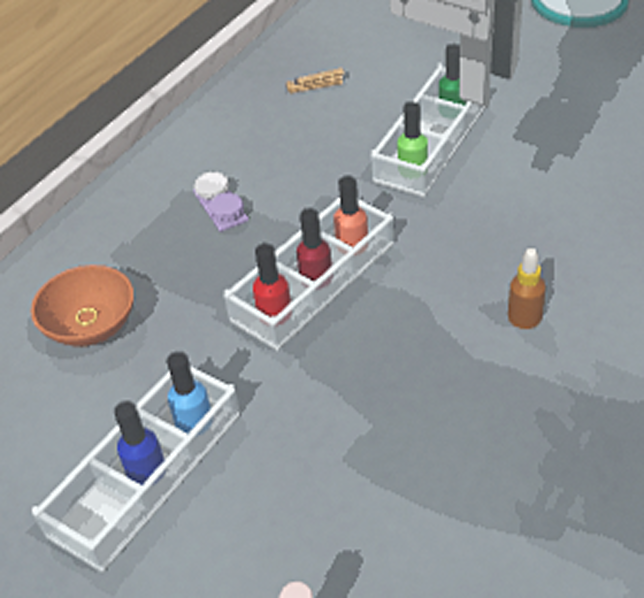

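All seven bottles stand upright in the right tiers and the gripper is clear.

```bash
python3 -c "
from cell import job
print(job.close_job())"
```

```text
the job is handed in; nothing more can be done
None
```

The job is handed in: coral and burgundy are in the red tier, sky blue in the blue and leaf green in the green. The last side view showed all seven bottles upright in their cells, at about 18 s of the 102 s allowed; the hand-in returned no verdict.

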